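# Line up turned wheels along the tray fence

### The arm

A 6-joint arm with a two-finger parallel gripper is mounted at the origin on a cart in front of the work surface, level with it; the furniture and walls round the work are solid. World frame = base frame: x ahead of the robot, y to its left, z up, the work surface at z = 0. Lengths are in m, angles in degrees, forces in N, time in s.
With the tool pointing down it reaches from about 0.375 to 0.9 m from the base axis. Payload 3.1 kg.
Tool frame: the origin (TCP) lies between the finger pads; the fingertips stand bot.tip_extent ahead of it and the grasp point (between the pads) lies 2 mm behind it (bot.tip_extent is the distance from the TCP to the fingertips, in m); z points along the fingers, y is the direction in which the jaws open and shut (so a half turn about z gives the same grasp; the last joint's range is limited). The gripper opens to 87 mm and grips with 3 to 60 N. Pads are 19 mm wide; open, the fingers measure 117 mm over their backs; the gripper's body (75 mm by 190 mm) begins 51 mm behind the grasp point.
Start: joints at [-77.378, 30.224, 82.088, -0, 67.689, -10.227], TCP at [0.243, -0.576, 0.24] pointing down, gripper open.
Joint ranges: [-176.69, 176.69], [-43.24, 126.21], [12.49, 139.97], [-82, 262], [0, 151.66], [-163.58, 163.58]. Speed limits (degrees/s): [159.86, 159.86, 180, 180, 180, 180].

### API

Orientations are given as a 3x3 rotation matrix whose columns are the frame's x, y, z axes.
In Python, from rig import bot, imaging, recognise, masks_of, mark_of gives the robot as it stands.
- The arm moves only by the tool send_rows, never from a script. Its argument "plan" is a list that holds one entry, the list of rows, each a list of 5 numbers: the shift along the world's x, y, z normalised to -1 to 1, where 1 is 0.03 m, then the turn about the world's z normalised to -1 to 1, where 1 is 0.1 rad, then the closure, from -1 (fully open) to 1 (shut). A call has 1 to 20 rows; each row shifts and turns the commanded pose from where the row before left it; what a row does not reach is not made up. A row lasts 1/10 s, in which the tool goes at most 50 mm and 8.59 degrees, less where a joint would pass 70% of its speed; a pose out of reach is approached as far as the arm can. A call with a number of a shift or a turn outside -1 to 1 is refused whole. A call with a gripper value outside its range is refused whole. The fingers move at their own pace and stop on an object; the grip force is fixed at half the most. Time passes only in rows, so rows that do not move let the fingers close. It gives the time, the measured TCP pose, the force and the opening at its end, in the units of the state.
- bot.read_state(): the state, without advancing time (a new reading comes with each control period).
- imaging.capture(name): name is "scene" or "top"; returns a dict with "img" (384x512x3 uint8, blue, green, red), "mtx" (3x3 intrinsics, pixels), "pose" (4x4, takes a point from camera to world coordinates). Camera axes: x right, y down, z forward; pixel columns grow to the right and rows downward; lengths in m; the calibration is good to about 2 mm. A picture is of the moment at which its call begins. There is no depth.
- bot.hand_in(): hands the job in, once; it reports no verdict.
Trained networks look in the newest picture that a camera, given by its name, has taken for a name from the list of things; names that differ only in an ending like _2 or _b are one class to them, and where a whole thing is asked for, a point or a joint stands for the part that bears it (a point fixed in the world has none). Each returns a list of dicts, best first, with "conf" (0 to 1); they miss things now and then, are a little off and sometimes report something else, mostly with a low value. They report only what shows in the picture. A call takes as long as a camera call. They do not tell look-alikes from the thing itself.
- recognise(camera, target): "at" ([x, y, z] in m, in world coordinates, good to about 4 mm: the middle of the surface that is visible of it).
- masks_of(camera, target): "region" (384x512 bool, what is visible of it).
- mark_of(camera, target): "at" ([x, y, z] in m, in world coordinates, good to about 4 mm: a listed point, or the origin of a listed thing).
The state is a dict: "time_s": time; "joint_positions": joint angles; "qvel": joint speeds; "tau": joint torques, N m; "position": TCP position; "tcp_rot": TCP orientation; "force": force on the tool from outside, world axes, zero at the start; "moment": the same for the moment, N m; "opening": opening from 0.0 (shut) to 1.0 (fully open).
Only numpy, scipy, OpenCV 4.12 (cv2) and the standard library are available. Lean on these libraries where they do the work, as an engineer would, in place of code of your own. Each camera call takes 0.05 s, during which the arm holds its last target.

### The job

Three turned wooden wheels lie scattered on the hinged plywood tray. Take the tray by its steel bow handle and tilt it up so that the wheels slide down into a single row against the tall fence, then lower the tray gently all the way down again and let go. Do not touch the wheels themselves.

Things in the scene. Friction and masses are not known exactly. Their poses are not given: they have to be found in the camera images.
- tray (a joint): Angle of the hinged plywood tray: 0 = flat on its fixed base, grows as the handle side is lifted, stop at 0.8 rad. Free hinge: it falls back if let go; lifting takes about 4 N. Tray 244 mm wide (along the fence) by 290 mm; floor 21 mm above the bench. Dark fence, 32 mm high, on the hinged edge; 10 mm lips on the other three. Waxed floor: wheels start to slide at 0.26 to 0.42 rad.
- tray_grip (a point): Middle of the bow handle's bar: round steel, 12 mm thick, 90 mm long, parallel to the fence, over the edge opposite it, 62 mm above the tray floor (83 mm above the bench when flat); its posts stand 45 mm either side. Moves with the tray. Its axes: x along the bar and hinge, y towards the fence, z up from the tray floor.
- tray_fence (a point): Middle of the foot of the fence's inner face, on the tray floor; axes as for tray_grip, the tray floor lies on its -y side. The hinge line is parallel to x, 12 mm farther along +y and 9 mm lower (-z); the handle bar's middle is at y = -273 mm, z = +62 mm.
- wheel_1: Turned brown wooden wheel, a disc 40 mm in diameter and 16 mm thick with a small dark bore, lying flat on the tray floor; about 30 g. Origin at the centre of its underside, z along its axle. At the fence its centre is 20 mm from the fence's inner face. The wheels lie in separate lanes and slide straight to the fence without meeting.
- wheel_2: a second wheel, same as wheel_1
- wheel_3: a third wheel, same as wheel_1
Mind the look-alikes: they are no part of the job. What is shaped like the wheel_1 but red is not meant.

How it is judged:
By the outcome, as a careful person would: the job done as asked, in the order asked, and still so for the second after the job is handed in, with the robot touching nothing.
It also fails if it takes over 40 s, if anything falls off the work surface, if the arm or the gripper's body presses on something with over 40 N, if the wrist force passes 120 N, or if a joint passes its speed limit or range.

## Working session

There is one attempt and no reset: what is moved stays moved. The work goes in short steps, Python scripts to look and compute and a tool call to move; the robot and the scene stay as the last step left them, time stands still between calls to the robot, and variables do not carry over. Pictures are saved under pics/ and viewed, and the job is handed in when it is done.

Besides the shell and the picture viewer there is one more tool, called after "Request:" as name(argument=value, ...), one argument or row to a line, values as JSON. send_rows: Moves the arm, as the interface text tells. Its arguments: {"type":"object","properties":{"plan":{"type":"array"}},"required":["plan"]}

```bash
mkdir -p pics; cat > h.py <<'E'
from rig import bot, imaging, recognise, masks_of, mark_of
import numpy as np, cv2
np.set_printoptions(precision=4,suppress=True)
def px(c,p):
    T=np.linalg.inv(c['pose']);q=T[:3,:3]@np.array(p)+T[:3,3];u=c['mtx']@q;return u[:2]/u[2]
def ray(c,uv,z):
    d=c['pose'][:3,:3]@np.linalg.inv(c['mtx'])@np.array([uv[0],uv[1],1.]);o=c['pose'][:3,3];return o+d*(z-o[2])/d[2]
E
python3 - <<'E'
from h import *
s=bot.read_state();print(s['time_s'],s['position'],s['tcp_rot'],s['opening'],bot.tip_extent)
for n in ['scene','top']:
    c=imaging.capture(n);cv2.imwrite(f'pics/{n}0.png',c['img'])
    print(n,c['pose'][:3,3])
    for t in ['tray_grip','tray_fence','wheel_1']:
        for r in mark_of(n,t): print(t,r['conf'],r['at'],px(c,r['at']))
E
```

```text
0.0 [ 0.2426 -0.5753  0.2386] [[ 0.9215  0.3883 -0.0005]
 [ 0.3883 -0.9215  0.0022]
 [ 0.0004 -0.0022 -1.    ]] 1.0018841703845445 0.017
scene [0.0343 0.5743 0.6732]
tray_grip 0.61 [0.5349, 0.103, 0.0819] [254.1935 156.2087]
tray_fence 0.93 [0.4027, 0.3412, 0.0184] [213.2237 268.5881]
wheel_1 0.82 [0.4234, 0.1534, 0.0204] [272.95   211.5575]
wheel_1 0.78 [0.4663, 0.2368, 0.0232] [231.6229 220.3403]
wheel_1 0.53 [0.5141, 0.2756, 0.0242] [203.5105 217.5161]
wheel_1 0.49 [0.5902, -0.0825, 0.0001] [289.3418 138.5314]
top [0.401  0.1799 1.22  ]
tray_grip 0.86 [0.5333, 0.0992, 0.081] [287.13   174.8854]
tray_fence 0.89 [0.4055, 0.3456, 0.0207] [183.9644 230.0643]
wheel_1 0.75 [0.5909, -0.0803, -0.001] [356.3362 155.9036]
wheel_1 0.66 [0.4713, 0.2358, 0.0201] [229.4623 202.9872]
wheel_1 0.66 [0.5169, -0.0589, -0.0002] [348.3153 185.276 ]
wheel_1 0.65 [0.5177, 0.2682, 0.0221] [216.2296 183.9353]
wheel_1 0.49 [0.4192, 0.1475, 0.0201] [265.7235 224.4331]
```

View pics/scene0.png

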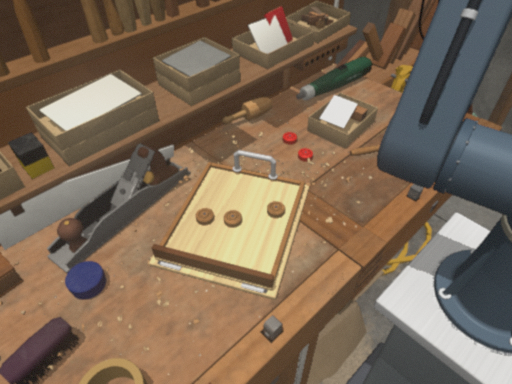

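View pics/top0.png

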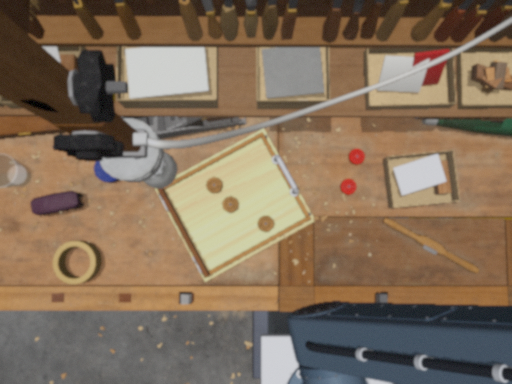

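The scene shows three brown wheels on the tray at about (205,215), (232,218) and (276,209). The two red discs at (290,138) and (305,154) lie on the bench and are look-alikes. The handle is at about (255,160). Next I'll refine the tray pose and check it with an enlarged overlay.

```bash
cat >> h.py <<'E'
def tray(f,yaw,pts,th=0.):
    X=np.array([np.cos(yaw),np.sin(yaw),0]);Y=np.array([-X[1],X[0],0]);Z=np.array([0,0,1.])
    out=[]
    for x,y,z in pts:
        y,z=y-.012,z+.009
        y,z=y*np.cos(th)+z*np.sin(th), -y*np.sin(th)+z*np.cos(th)
        out.append(np.array(f)+X*x+Y*(y+.012)+Z*(z-.009))
    return out
E
python3 - <<'E'
from h import *
cs={n:imaging.capture(n) for n in ['scene','top']}
G=[];F=[]
for n in cs:
    G.append(mark_of(n,'tray_grip')[0]['at']);F.append(mark_of(n,'tray_fence')[0]['at'])
print(G,F)
G=np.mean(G+[[.5349,.103,.0819],[.5333,.0992,.081]],0);F=np.mean(F+[[.4027,.3412,.0184],[.4055,.3456,.0207]],0)
d=F-G;yaw=np.arctan2(-d[0],d[1]);m=(F+G)/2
Y=np.array([-np.sin(yaw),np.cos(yaw),0]);f=m+Y*.1365;f[2]=.021
print(G,F,np.degrees(yaw),f,tray(f,yaw,[(0,-.273,.062)]))
out=[]
for n,c in cs.items():
    S=4
    im=cv2.resize(c['img'],None,fx=S,fy=S,interpolation=cv2.INTER_CUBIC)
    def P(l,col):
        a=np.array([px(c,p) for p in tray(f,yaw,l)]);cv2.polylines(im,[np.int32((a+.5)*S)],False,col,1)
    P([(-.122,0,0),(.122,0,0)],(0,0,255));P([(-.122,0,.032),(.122,0,.032)],(0,255,0))
    P([(-.045,-.273,0),(-.045,-.273,.062),(.045,-.273,.062),(.045,-.273,0)],(255,0,0))
    g=px(c,tray(f,yaw,[(0,-.14,0)])[0])*S
    x,y=int(g[0])-400,int(g[1])-300
    cv2.imwrite(f'pics/ov_{n}.png',im[y:y+600,x:x+800])
E
```

```text
[[0.5347, 0.1045, 0.0827], [0.5381, 0.1023, 0.083]] [[0.4055, 0.3423, 0.0169], [0.4077, 0.3424, 0.0206]]
[0.5353 0.1022 0.0822] [0.4053 0.3429 0.0192] 28.362132547397167 [0.4055 0.3427 0.021 ] [array([0.5351, 0.1024, 0.083 ])]
```

View pics/ov_scene.png

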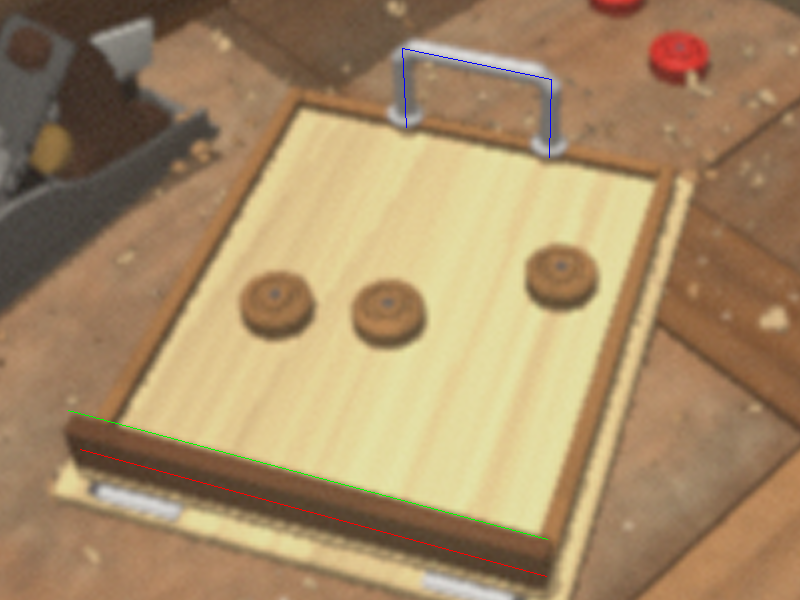

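View pics/ov_top.png

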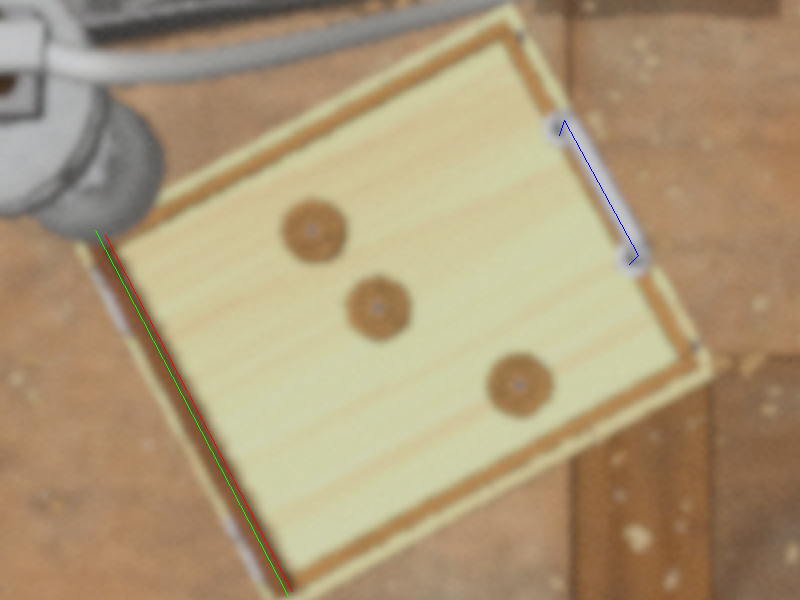

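Request:
send_rows(
  plan=[
    [[0.2,0.45,0,0.17,-1],[0.41,0.94,0,0.16,-1],[0.41,0.94,0,0.16,-1],[0.41,0.94,0,0.16,-1],[0.41,0.94,0,0.16,-1],[0.41,0.94,0,0.16,-1],[0.41,0.94,0,0,-1],[0.41,0.94,0,0,-1],[0.41,0.94,0,0,-1],[0.41,0.94,0,0,-1],[0.41,0.94,0,0,-1],[0.41,0.94,0,0,-1],[0.41,0.94,0,0,-1],[0.41,0.94,0,0,-1],[0.41,0.94,0,0,-1],[0.41,0.94,0,0,-1],[0.41,0.94,0,0,-1],[0.41,0.94,0,0,-1],[0.41,0.94,0,0,-1],[0.41,0.94,0,0,-1]],
  ],
)

```text
time_s: 2.8
position: [0.4819, -0.0245, 0.2397]
tcp_rot: [[0.879, 0.477, -0.0], [0.477, -0.879, 0.0], [-0.0, -0.0, -1.0]]
force: [-0.6, -0.3, 0.5]
opening: 1.004
```

Request:
send_rows(
  plan=[
    [[0.35,0.85,0,0,-1],[0.35,0.85,0,0,-1],[0.35,0.85,0,0,-1],[0.35,0.85,0,0,-1],[0.35,0.85,0,0,-1],[0,0,-0.6,0,-1],[0,0,-0.8,0,-1],[0,0,-0.8,0,-1],[0,0,-0.8,0,-1],[0,0,-0.5,0,-1],[0,0,0,0,-1],[0,0,0,0,-1]],
  ],
)

```text
time_s: 4.0
position: [0.5345, 0.1013, 0.1348]
tcp_rot: [[0.879, 0.476, -0.0], [0.476, -0.879, 0.0], [-0.0, -0.0, -1.0]]
force: [-0.7, -0.4, 0.5]
opening: 1.0
```

```bash
cat > look.py <<'E'
import sys
from h import *
for n in ['scene','top']:
    c=imaging.capture(n)
    for t in ['tray_grip','tray_fence','wheel_1']:
        for r in mark_of(n,t)[:5]: print(n,t,r['conf'],r['at'],px(c,r['at']))
    g=px(c,[.48,.2,.05]);S=4
    im=cv2.resize(c['img'],None,fx=S,fy=S,interpolation=cv2.INTER_CUBIC);x,y=int(g[0]*S)-400,int(g[1]*S)-340
    cv2.imwrite(f'pics/{sys.argv[1]}_{n}.png',im[max(y,0):y+600,x:x+800])
s=bot.read_state();print(s['time_s'],s['position'],s['force'],s['moment'],s['opening'])
E
python3 look.py a
```

```text
scene tray_grip 0.76 [0.5399, 0.1071, 0.0849] [251.3818 155.0121]
scene tray_fence 0.76 [0.4065, 0.3443, 0.0162] [210.8524 268.9701]
scene wheel_1 0.8 [0.4657, 0.2369, 0.0201] [231.846  221.4443]
scene wheel_1 0.62 [0.5074, -0.0563, 0.0054] [306.0886 155.4972]
scene wheel_1 0.55 [0.5151, 0.2768, 0.0273] [202.6369 216.6265]
scene wheel_1 0.52 [0.4232, 0.1549, 0.0204] [272.539  211.9646]
scene wheel_1 0.52 [0.5879, -0.0808, -0.0016] [289.5054 139.666 ]
top tray_fence 0.62 [0.4082, 0.3458, 0.0199] [183.9414 228.9483]
top wheel_1 0.73 [0.5922, -0.0772, -0.0011] [355.0842 155.3936]
top wheel_1 0.71 [0.4692, 0.2339, 0.022] [230.2035 203.8042]
top wheel_1 0.69 [0.5155, -0.0573, 0.0021] [347.8606 185.7487]
top wheel_1 0.61 [0.5141, 0.2725, 0.0194] [214.5394 185.5065]
top wheel_1 0.58 [0.419, 0.1468, 0.0188] [265.997  224.5237]
4.4 [0.5352 0.1009 0.1351] [-0.4344  0.5651  0.2796] [ 0.0188 -0.0007 -0.0335] 0.9981854928965407
```

View pics/a_scene.png

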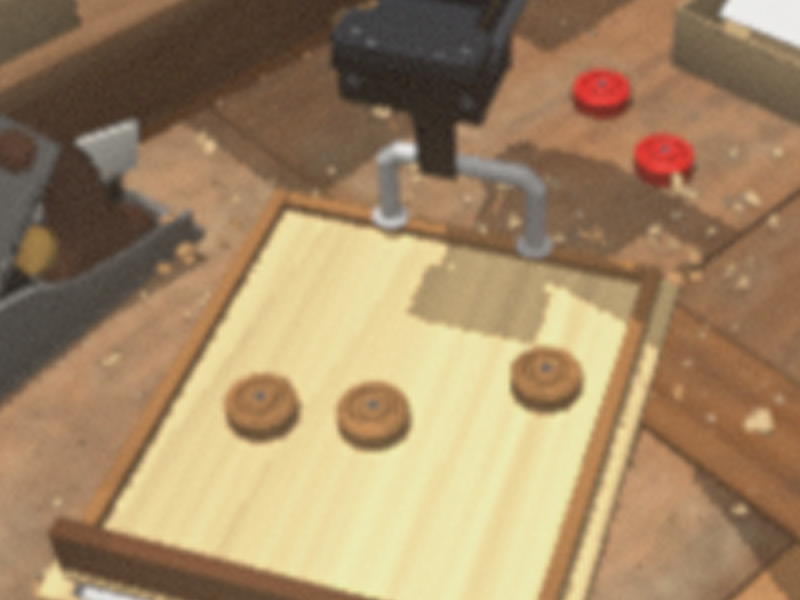

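View pics/a_top.png

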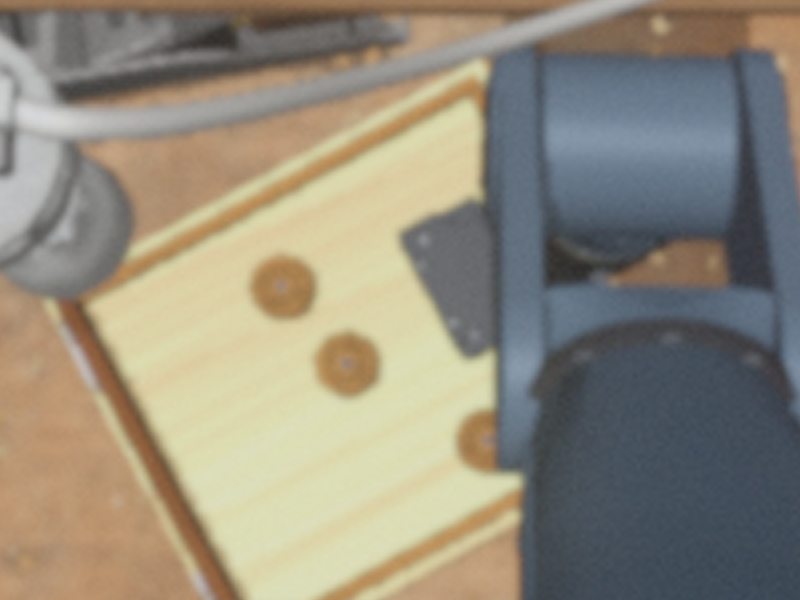

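Looks right: the near finger at about (437,150) is on the tray side of the bar, clear of both posts, and the wheels haven't moved. Next: descend and close.

Request:
send_rows(
  plan=[
    [[0,0,-0.45,0,-1],[0,0,-0.45,0,-1],[0,0,-0.45,0,-1],[0,0,-0.45,0,-1],[0,0,0,0,-1],[0,0,0,0,0],[0,0,0,0,0.5],[0,0,0,0,0.6],[0,0,0,0,0.7],[0,0,0,0,1],[0,0,0,0,1],[0,0,0,0,1],[0,0,0,0,1],[0,0,0,0,1]],
  ],
)

```text
time_s: 5.8
position: [0.5349, 0.1009, 0.0805]
tcp_rot: [[0.88, 0.476, -0.0], [0.476, -0.88, 0.0], [-0.0, -0.0, -1.0]]
force: [0.3, 0.2, 0.8]
opening: 0.266
```

```bash
python3 look.py b; python3 - <<'E'
import numpy as np
yaw=np.radians(28.4);Y=np.array([-np.sin(yaw),np.cos(yaw)])
R=np.hypot(.285,.071);p0=np.arctan2(.071,.285)
for th in np.arange(0,.56,.05):
    f=lambda t:np.array([*(Y*(-R*np.cos(p0+t))),R*np.sin(p0+t)])
    print(round(th,2),(f(th)-f(0)).round(4),((f(th+.05)-f(th))/.03).round(3))
E
```

```text
scene tray_grip 0.78 [0.5389, 0.1053, 0.0802] [252.2786 156.4151]
scene tray_fence 0.93 [0.4082, 0.3424, 0.0172] [211.0071 267.5758]
scene wheel_1 0.85 [0.467, 0.2398, 0.02] [230.4396 221.8656]
scene wheel_1 0.77 [0.4241, 0.1526, 0.0201] [272.9731 211.2858]
scene wheel_1 0.56 [0.5139, 0.2741, 0.024] [204.1212 217.2572]
scene wheel_1 0.55 [0.5881, -0.0786, 0.0005] [288.9478 139.3781]
scene wheel_1 0.46 [0.5083, -0.0554, 0.0031] [305.5242 156.1675]
top tray_fence 0.83 [0.4062, 0.3428, 0.0155] [185.4161 229.7843]
top wheel_1 0.78 [0.5918, -0.0785, -0.0056] [355.2313 155.8291]
top wheel_1 0.63 [0.4689, 0.2335, 0.021] [230.3857 203.9508]
top wheel_1 0.62 [0.5147, 0.2742, 0.0177] [213.8993 185.3269]
top wheel_1 0.56 [0.5163, -0.0587, -0.0012] [348.161  185.5535]
top wheel_1 0.55 [0.4168, 0.1457, 0.0196] [266.4598 225.4264]
6.2 [0.5351 0.1005 0.0805] [ 0.5207 -1.8473 -0.2844] [-0.4001 -0.1405  0.069 ] 0.1231728502950668
0.0 [0. 0. 0.] [-0.062  0.114  0.472]
0.05 [-0.0019  0.0034  0.0142] [-0.073  0.135  0.465]
0.1 [-0.004   0.0075  0.0281] [-0.084  0.155  0.456]
0.15 [-0.0066  0.0121  0.0418] [-0.095  0.175  0.447]
0.2 [-0.0094  0.0174  0.0552] [-0.105  0.195  0.437]
0.25 [-0.0126  0.0232  0.0683] [-0.116  0.214  0.425]
0.3 [-0.016   0.0297  0.0811] [-0.125  0.232  0.412]
0.35 [-0.0198  0.0366  0.0934] [-0.135  0.25   0.399]
0.4 [-0.0239  0.0441  0.1054] [-0.144  0.267  0.384]
0.45 [-0.0282  0.0521  0.1169] [-0.153  0.284  0.368]
0.5 [-0.0328  0.0606  0.1279] [-0.162  0.299  0.352]
0.55 [-0.0376  0.0696  0.1385] [-0.17   0.315  0.334]
```

View pics/b_scene.png

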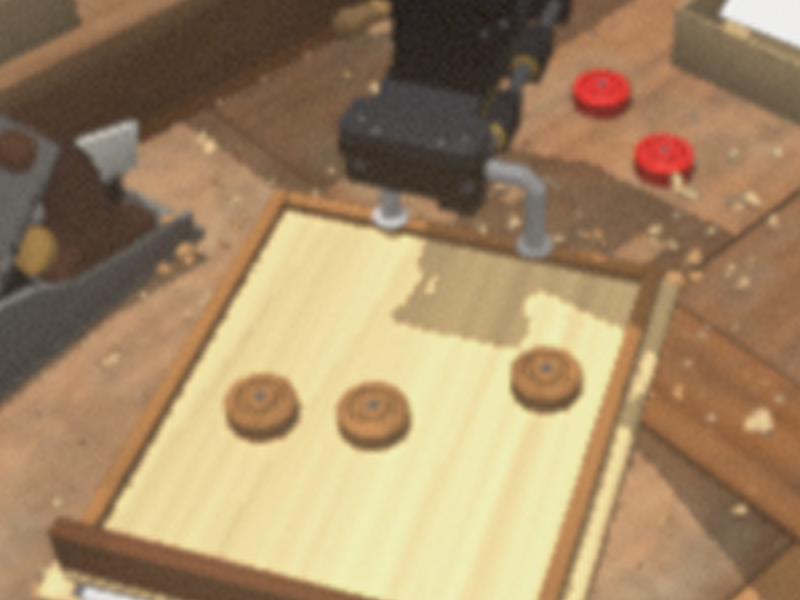

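The bar is gripped: the opening of 0.12 is about 11 mm. I'll tilt along the arc, about 0.025 rad per row.

Request:
send_rows(
  plan=[
    [[-0.03,0.06,0.24,0,1],[-0.03,0.06,0.24,0,1],[-0.035,0.065,0.23,0,1],[-0.035,0.07,0.23,0,1],[-0.04,0.075,0.23,0,1],[-0.04,0.08,0.23,0,1],[-0.045,0.085,0.225,0,1],[-0.05,0.09,0.225,0,1],[-0.05,0.095,0.22,0,1],[-0.055,0.1,0.22,0,1]],
  ],
)

```text
time_s: 7.2
position: [0.5223, 0.1238, 0.1502]
tcp_rot: [[0.879, 0.477, 0.0], [0.477, -0.879, -0.002], [-0.001, 0.001, -1.0]]
force: [0.4, -5.4, -1.1]
opening: 0.121
```

Request:
send_rows(
  plan=[
    [[-0.055,0.105,0.215,0,1],[-0.06,0.11,0.21,0,1],[-0.06,0.115,0.205,0,1],[-0.065,0.12,0.205,0,1],[-0.065,0.125,0.2,0,1],[-0.07,0.125,0.2,0,1],[-0.07,0.13,0.195,0,1],[-0.075,0.135,0.19,0,1],[-0.075,0.14,0.185,0,1],[-0.08,0.145,0.185,0,1],[0,0,0,0,1],[0,0,0,0,1],[0,0,0,0,1],[0,0,0,0,1],[0,0,0,0,1]],
  ],
)

```text
time_s: 8.7
position: [0.5021, 0.1603, 0.2102]
tcp_rot: [[0.879, 0.477, 0.001], [0.477, -0.879, -0.004], [-0.001, 0.004, -1.0]]
force: [0.0, -8.4, 2.5]
opening: 0.127
```

```bash
python3 look.py c
```

```text
scene tray_grip 0.83 [0.5038, 0.1633, 0.2097] [242.2439 127.9731]
scene tray_grip 0.34 [0.4145, 0.3339, 0.0351] [211.5184 257.8562]
scene tray_fence 0.63 [0.3992, 0.3486, 0.0215] [211.2863 271.0879]
scene wheel_1 0.85 [0.3443, 0.2963, 0.0368] [250.3552 267.9185]
scene wheel_1 0.65 [0.4684, 0.3636, 0.0412] [182.0776 248.475 ]
scene wheel_1 0.6 [0.5064, -0.0576, 0.0045] [306.6802 155.7122]
scene wheel_1 0.56 [0.4146, 0.3361, 0.0328] [210.7136 259.1653]
scene wheel_1 0.55 [0.5882, -0.083, 0.0008] [290.0165 138.5741]
top tray_fence 0.7 [0.4036, 0.3504, 0.026] [181.6571 230.8458]
top wheel_1 0.8 [0.4155, 0.3309, 0.0369] [189.2353 225.8452]
top wheel_1 0.78 [0.4672, 0.359, 0.0358] [177.8299 204.2677]
top wheel_1 0.71 [0.5933, -0.0756, -0.0042] [354.185  155.1497]
top wheel_1 0.61 [0.5178, -0.0579, 0.0022] [348.0955 184.824 ]
top wheel_1 0.58 [0.3378, 0.2888, 0.0333] [206.7128 258.5106]
9.1 [0.5021 0.1603 0.2102] [ 0.8781 -7.1283  2.1184] [-1.5219 -0.1626 -0.0349] 0.12691678459919148
```

View pics/c_scene.png

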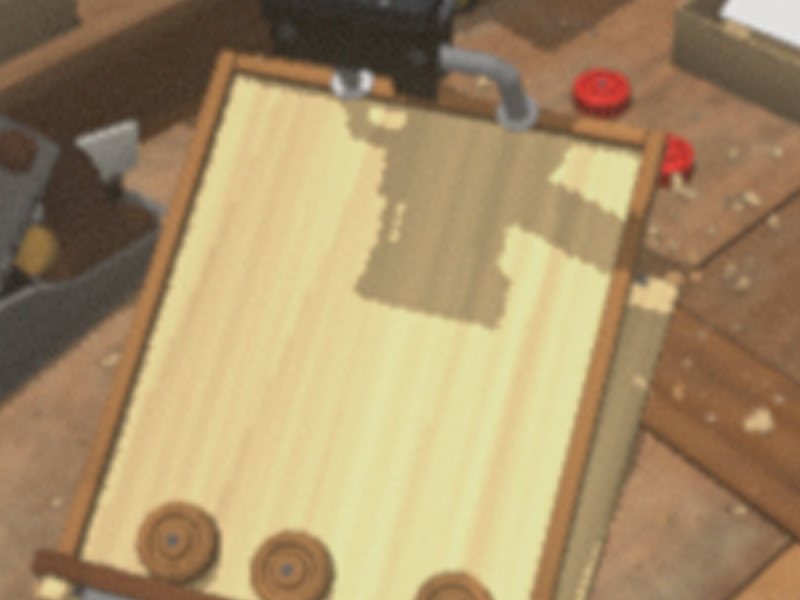

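View pics/c_top.png

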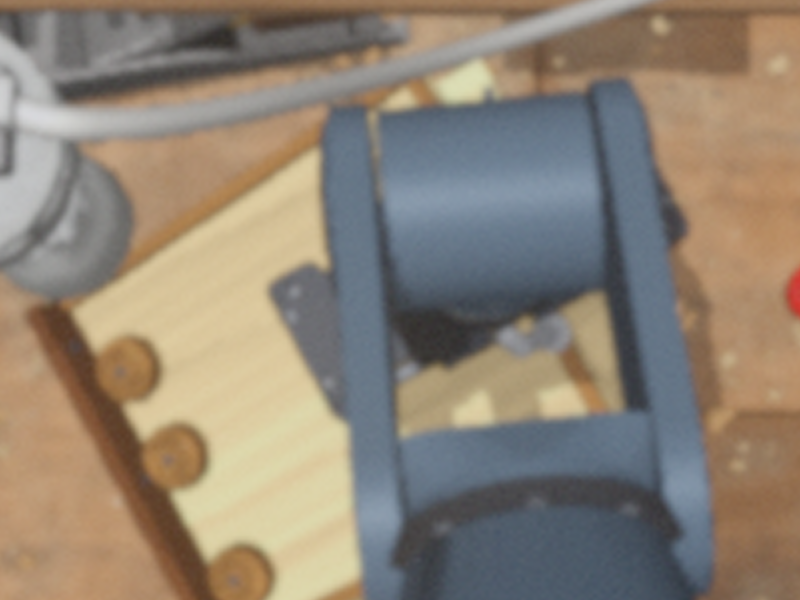

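In both views all three brown wheels sit against the fence (top crop: (127,370), (175,457), (240,577)), each about 15 mm up-slope from the estimated fence foot. I'll lower along the reversed arc.

Request:
send_rows(
  plan=[
    [[0.04,-0.07,-0.09,0,1],[0.04,-0.075,-0.095,0,1],[0.075,-0.14,-0.185,0,1],[0.075,-0.135,-0.19,0,1],[0.07,-0.13,-0.195,0,1],[0.07,-0.125,-0.2,0,1],[0.065,-0.125,-0.2,0,1],[0.065,-0.12,-0.205,0,1],[0.06,-0.115,-0.205,0,1],[0.06,-0.11,-0.21,0,1],[0.055,-0.105,-0.215,0,1],[0.055,-0.1,-0.22,0,1],[0.05,-0.095,-0.22,0,1],[0.05,-0.09,-0.225,0,1],[0.045,-0.085,-0.225,0,1],[0.04,-0.08,-0.23,0,1],[0.04,-0.075,-0.23,0,1]],
  ],
)

```text
time_s: 10.8
position: [0.531, 0.108, 0.1095]
tcp_rot: [[0.879, 0.476, 0.0], [0.476, -0.879, -0.001], [-0.0, 0.001, -1.0]]
force: [1.3, -6.4, 0.6]
opening: 0.123
```

Request:
send_rows(
  plan=[
    [[0.025,-0.045,-0.15,0,1],[0.025,-0.045,-0.15,0,1],[0.02,-0.045,-0.15,0,1],[0.02,-0.035,-0.14,0,1],[0.015,-0.03,-0.12,0,1],[0.01,-0.02,-0.08,0,1],[0.005,-0.015,-0.06,0,1],[0.005,-0.01,-0.04,0,1],[0.005,-0.01,-0.03,0,1],[0,0,-0.02,0,1],[0,0,0,0,1],[0,0,0,0,1]],
  ],
)

```text
time_s: 12.0
position: [0.5351, 0.1006, 0.0813]
tcp_rot: [[0.88, 0.476, 0.001], [0.476, -0.88, -0.0], [0.0, 0.001, -1.0]]
force: [1.2, -6.5, -1.3]
opening: 0.125
```

```bash
python3 look.py d
```

```text
scene tray_grip 0.88 [0.5375, 0.1049, 0.0802] [252.8237 156.6201]
scene tray_fence 0.65 [0.4058, 0.344, 0.0181] [211.1132 268.557 ]
scene wheel_1 0.74 [0.4694, 0.3557, 0.0257] [186.0658 250.5164]
scene wheel_1 0.56 [0.3483, 0.2853, 0.0178] [253.2115 268.7408]
scene wheel_1 0.52 [0.5089, -0.0586, 0.0037] [306.1781 155.3224]
scene wheel_1 0.48 [0.4188, 0.3284, 0.0196] [212.9699 259.4434]
scene wheel_1 0.42 [0.5896, -0.081, -0.0001] [289.1279 138.9249]
top tray_grip 0.69 [0.4067, 0.3457, 0.0209] [183.9179 229.567 ]
top tray_fence 0.6 [0.4064, 0.3434, 0.0175] [185.0583 229.6979]
top wheel_1 0.7 [0.5166, -0.0581, 0.0003] [348.0352 185.3767]
top wheel_1 0.57 [0.5951, -0.0782, -0.0048] [355.157  154.4791]
top wheel_1 0.48 [0.4673, 0.3536, 0.0193] [181.0721 204.6078]
12.4 [0.535  0.1006 0.0813] [ 0.7502 -4.9115 -0.4742] [-0.7024 -0.0792  0.0493] 0.12564394342524185
```

View pics/d_scene.png

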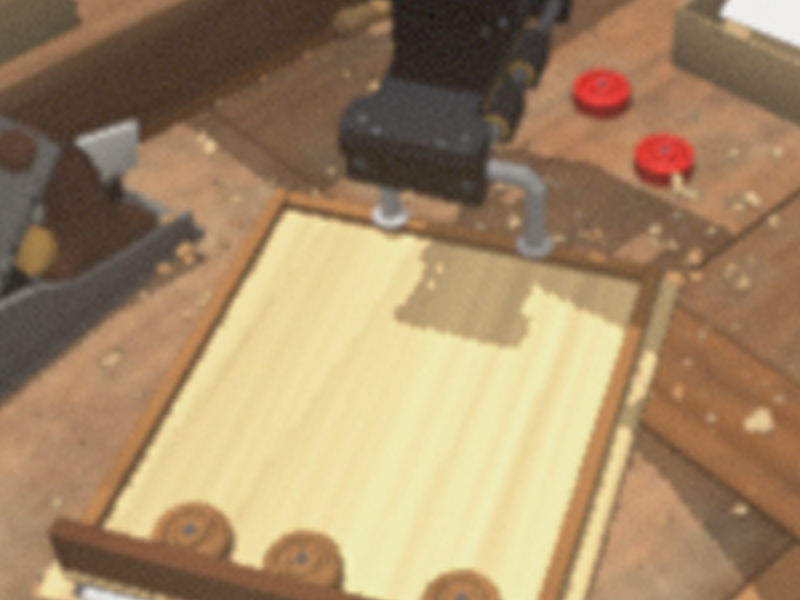

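The TCP is still about 0.8 mm above its height at the grasp. I'll ease down until the base carries the tray.

Request:
send_rows(
  plan=[
    [[0,0,-0.02,0,1],[0,0,-0.02,0,1],[0,0,-0.02,0,1],[0,0,0,0,1],[0,0,0,0,1]],
  ],
)

```text
time_s: 12.9
position: [0.5351, 0.1006, 0.0807]
tcp_rot: [[0.879, 0.476, 0.001], [0.476, -0.879, -0.001], [0.001, 0.001, -1.0]]
force: [-1.6, -5.7, 7.6]
opening: 0.124
```

It's seated: there is 7.6 N of upward force. I'll open and rise straight up.

Request:
send_rows(
  plan=[
    [[0,0,0,0,0.6],[0,0,0,0,0.3],[0,0,0,0,0],[0,0,0,0,-0.5],[0,0,0,0,-1],[0,0,0,0,-1],[0,0,0,0,-1],[0,0,0,0,-1],[0,0,0.2,0,-1],[0,0,0.4,0,-1],[0,0,0.6,0,-1],[0,0,0.8,0,-1],[0,0,0.8,0,-1],[0,0,0.8,0,-1],[0,0,0.8,0,-1],[-0.3,-0.8,0,0,-1],[-0.3,-0.8,0,0,-1],[-0.3,-0.8,0,0,-1],[-0.3,-0.8,0,0,-1],[-0.3,-0.8,0,0,-1]],
  ],
)

```text
time_s: 14.9
position: [0.4896, -0.02, 0.2119]
tcp_rot: [[0.879, 0.476, 0.002], [0.476, -0.879, -0.0], [0.001, 0.001, -1.0]]
force: [0.1, -0.6, 0.4]
opening: 0.998
```

Request:
send_rows(
  plan=[
    [[-0.3,-0.8,0,0,-1],[-0.3,-0.8,0,0,-1],[-0.3,-0.8,0,0,-1],[0,0,0,0,-1],[0,0,0,0,-1],[0,0,0,0,-1]],
  ],
)

```text
time_s: 15.5
position: [0.4631, -0.0905, 0.2112]
tcp_rot: [[0.879, 0.476, 0.001], [0.476, -0.879, 0.0], [0.001, 0.0, -1.0]]
force: [0.8, -0.3, 0.2]
opening: 1.0
```

```bash
python3 look.py e; python3 - <<'E'
from h import *
c=imaging.capture('top');yaw=np.radians(28.4);Y=np.array([-np.sin(yaw),np.cos(yaw)])
for r in masks_of('top','wheel_1'):
    v,u=np.nonzero(r['region']);p=ray(c,(u.mean(),v.mean()),.035);print(r['conf'],u.mean(),v.mean(),p,(p[:2]-[.4055,.3427])@Y)
E
```

```text
scene tray_grip 0.89 [0.5377, 0.1056, 0.082] [252.5333 156.1235]
scene tray_fence 0.72 [0.4068, 0.3436, 0.0162] [211.0322 268.6628]
scene tray_fence 0.25 [0.4721, 0.3546, 0.027] [185.6078 249.0284]
scene wheel_1 0.71 [0.346, 0.2895, 0.0208] [252.4447 269.8991]
scene wheel_1 0.7 [0.5877, -0.0793, 0.0008] [289.2349 139.2448]
scene wheel_1 0.67 [0.4147, 0.3285, 0.0163] [214.3916 261.6649]
scene wheel_1 0.57 [0.5064, -0.0574, 0.005] [306.646  155.6008]
top tray_grip 0.97 [0.5355, 0.1003, 0.0806] [286.6411 173.9651]
top tray_grip 0.49 [0.4069, 0.3425, 0.0207] [185.2531 229.485 ]
top tray_fence 0.67 [0.4099, 0.3446, 0.0214] [184.3607 228.2405]
top wheel_1 0.74 [0.4723, 0.3502, 0.0202] [182.4442 202.5367]
top wheel_1 0.71 [0.4184, 0.3248, 0.0221] [192.551  224.7215]
top wheel_1 0.68 [0.3416, 0.2851, 0.0192] [208.7984 256.6114]
top wheel_1 0.64 [0.5929, -0.0773, -0.0042] [354.8632 155.3086]
15.9 [ 0.463  -0.0907  0.2107] [-0.3707  0.5056 -0.7164] [ 0.0224 -0.0254 -0.0408] 0.997054848996115
0.79 180.11009174311926 204.27522935779817 [0.4672 0.3536 0.035 ] -0.01973001947565959
0.79 355.6648936170213 156.5212765957447 [ 0.5838 -0.071   0.035 ] -0.44867740123079314
0.76 347.65277777777777 186.5787037037037 [ 0.5104 -0.0504  0.035 ] -0.3956411430490674
0.75 208.2570281124498 254.65060240963857 [0.347 0.285 0.035] -0.02290287223101706
0.54 192.0 225.41346153846155 [0.4166 0.3245 0.035 ] -0.02123391595445757
```

View pics/e_scene.png

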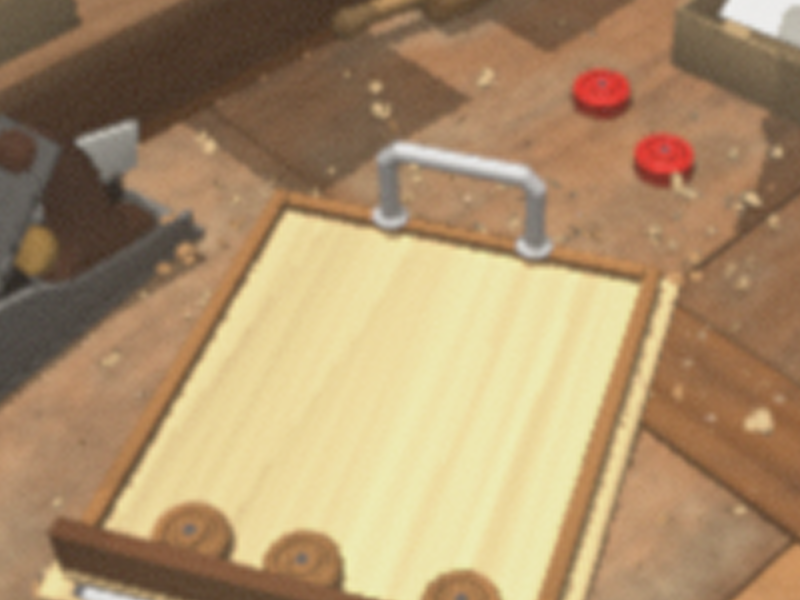

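View pics/e_top.png

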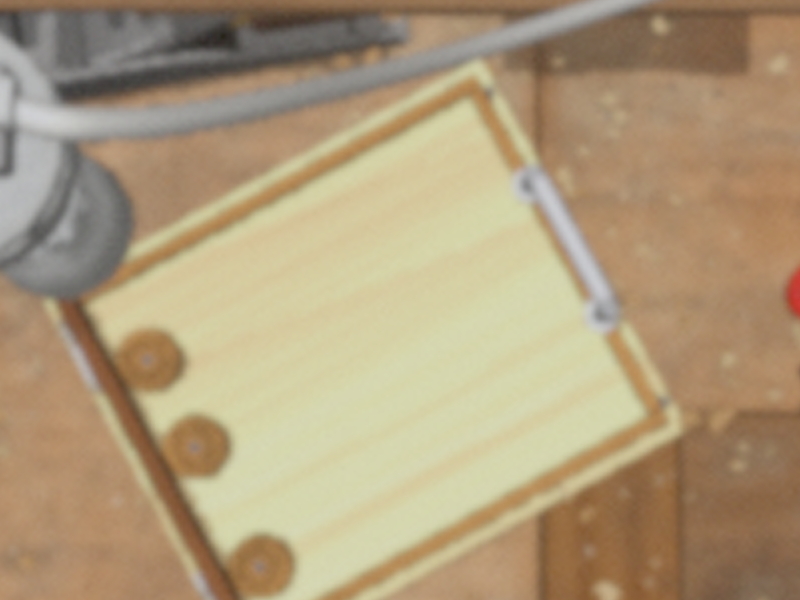

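The tray is flat with the handle free. The wheels stand in a row 20–23 mm from the fence face (nominal 20), at (150,360), (197,446) and (262,566) in the top crop. The red discs haven't moved.

```bash
python3 -c "
from rig import bot
print(bot.hand_in())"
```

```text
the job is handed in; nothing more can be done
None
```

I gripped the bow handle and tilted the tray to about 0.5 rad, so all three brown wheels slid down to the fence. I then lowered it slowly along the same arc until the base carried it (about 7.6 N upward at the tool), let go and moved the arm clear. The job was handed in at about 16 s on the robot's clock.

**Last checks:**
- **Tray:** it looks flat in both views. The handle mark is 81–82 mm above the bench (nominal 83 mm), back where it started to within a few millimetres.
- **Wheels:** the centres measure 20, 21 and 23 mm from the fence face (nominal 20 mm), which is within the measuring error of a few millimetres. The gripper was never near them.
- **Robot:** the gripper is open and the wrist force is near zero. The highest reading I saw was about 9 N.
- **Red discs:** neither moved.

**Disagreements:** in the last pictures the scene camera's network reported only two of the three wheels and a weak second fence point on the third wheel. The top camera reported a weak second handle point near the fence. All three wheels are plain in both pictures.

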